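Load the can carrier, then unlatch the aerosol cage and hold its gate wide

ROBOT

A 6-joint arm with a two-finger parallel gripper is mounted at the origin on a cart in front of the work surface, level with it; the furniture and walls round the work are solid. World frame = base frame: x ahead of the robot, y to its left, z up, the work surface at z = 0. Lengths are in m, angles in rad, forces in N, time in s.
With the tool pointing down it reaches from about 0.35 to 0.85 m from the base axis. Payload 8.1 kg.
Tool frame: the origin (TCP) lies at the very end of the fingers, on their centre line; the grasp point (between the pads) lies 19 mm behind it; z points along the fingers, y is the line along which they close (so a half turn about z gives the same grasp; the last joint's range is limited). The gripper opens to 93 mm and grips with 3 to 60 N. Pads are 15 mm wide; open, the fingers measure 128 mm over their backs; the gripper's body (75 mm by 188 mm) begins 65 mm behind the grasp point.
Start: joints at [1.049, 0.13, 1.488, -0, 1.523, -0.085], TCP at [0.254, 0.544, 0.187] pointing down, gripper open.
Joint ranges: [-2.96, 2.96], [-0.89, 2.26], [0.02, 2.5], [-1.34, 4.48], [0, 2.73], [-2.66, 2.66]. Speed limits (rad/s): [2.39, 2.39, 2.79, 3.14, 3.14, 3.14].

INTERFACE

Orientations are given as a rotation vector (axis times angle).
In Python, from plant import monitor, eyes, ticket gives the robot as it stands.
- The arm moves only by the tool arm_command, never from a script. Its argument "deltas" is a list that holds one entry, the list of rows, each a list of 6 numbers: the shift along the world's x, y, z in cm, then the turn, a rotation vector about the world's x, y, z in degrees. In form: [[[tx, ty, tz, rx, ry, rz], ...]]. A call has 1 to 12 rows; each row shifts and turns the commanded pose from where the row before left it; what a row does not reach is not made up. A row lasts 1/12 s, in which the tool goes at most 41.7 mm and 7.16 degrees, less where a joint would pass 70% of its speed; a pose out of reach is approached as far as the arm can. A call is refused whole if a number of a shift passes 4.17 or a number of a turn 7.16, either way. A call with a gripper value outside its range is refused whole. "gripper" is the opening, from -1 (shut) to 1 (fully open), set as the call begins (left out, the last holds). The fingers move at their own pace and stop on an object; "squeeze" is the grip in N (left out, the last holds). Time passes only in rows, so rows that do not move let the fingers close. It gives the time, the measured TCP pose, the force, the opening and the grip force at its end, in the units of the state.
- monitor.read_state(): the state, without advancing time (a new reading comes with each control period).
- eyes.read_camera(name): name is "scene" or "top" or "wrist"; returns the picture (420x560x3 uint8, blue, green, red); there is no depth.
- eyes.camera_model(name): a dict with "fx", "fy", "cx", "cy" (pixels), "k1" (the pictures are not rectified: a ray, as slopes to the right and down, at radius r is drawn at 1 + k1 r^2 times it, then the intrinsics apply), "rvec" (rotation vector, rad) and "tvec" (3), from world to camera coordinates, as OpenCV has them. Camera axes: x right, y down, z forward; pixel columns grow to the right and rows downward; lengths in m; the calibration is good to about 2 mm. A picture is of the moment at which its call begins: read the wrist's pose just before it. camera_model takes no time and is no camera call; for the wrist camera it gives the pose at the moment of the call.
- ticket.close_job(): hands the job in; it is judged then, once.
The state is a dict: "t": time; "q": joint angles; "dq": joint speeds; "joint_torque": joint torques, N m; "tool_pos": TCP position; "orientation": TCP orientation; "force": force on the tool from outside, world axes, zero at the start; "wrist_torque": the same for the moment, N m; "opening": finger opening in m; "gripper_force": force on a finger pad.
Only numpy, scipy, OpenCV 4.12 (cv2) and the standard library are available. Lean on these libraries where they do the work, as an engineer would, in place of code of your own. Each camera call takes 0.05 s, during which the arm holds its last target. There are 200 camera calls.

TASK

The spray can left standing in front of the aerosol cage goes into the two-cell carrier: stand it upright, not dropped, in the empty cell beside the other can and let go of it. Then open the cage: squeeze the safety pawl's two tabs together first, so that it lifts clear and stays up, next squeeze the two tabs of the spring bolt, and swing the gate out past its check. Finish while still holding the gate wide open, about square to the cage, so that I can slide the carrier in - it swings back by itself if you let go - and leave the tools and small parts lying around where they are.

Things in the scene. Friction and masses are not known exactly. Their poses are not given: they have to be found in the camera images.
- can_loose: Spray can with a cap, left standing on the bench in front of the cage, in the way of the gate; closed, 59 mm across, 200 mm tall, 0.2 to 0.4 kg; straight sides, the cap begins at 154 mm and is 57 mm across. Origin: centre of its underside; z up along the can. The bench grinder (top at z = 0.26 m) stands between it and the carrier: carry it over or round behind.
- can_in_carrier: The same kind of spray can (59 mm across, 200 mm tall), already standing in the other cell of the carrier. Origin: centre of its underside.
- carrier: Plain plywood can carrier with two cells in a row, open on top, loose on the bench, 0.6 kg: 75 mm (own x) by 146 mm (own y), outer walls 85 mm high and 4 mm thick, divider 70 mm high. Each cell is 67 mm square inside with its floor 4 mm above the underside. Origin: centre of its underside; the row of cells runs along its y.
- empty_cell (a point): Centre of the floor of the carrier's empty cell (its +y cell), 35.5 mm from the carrier's middle; axes as the carrier's.
- full_cell (a point): Centre of the floor of the carrier's occupied cell (its -y cell); a black work lamp 0.26 m high stands to the right of it, towards the robot; axes as the carrier's.
- cage: Grey steel wire-mesh aerosol cage, bolted to the bench, empty: 115 mm deep (own x), 200 mm wide (own y), 231 mm high. Origin: centre of its underside; its front with the gate faces its -x. The gate hangs on its left-hand (+y) front post; on the right-hand front post a steel keeper (to 18 mm above the gate's top rail) takes the nose of the bolt.
- gate (a joint): Angle of the cage's gate about its upright hinge, rad: 0 shut, grows as the free edge swings out of the front, clockwise seen from above; 1.75 at most. A sprung roller on the roof checks it between about 0.25 and 0.75 rad (about 5 N at the bolt's tabs to pull it past). A closing spring (2.5 N there when wide) swings it back to the check if it is let go.
- gate_hinge (a point): Point on the gate's hinge axis at the height of its top rail's upper face, 235 mm above the bench. Axes turn with the gate: z up, -y from the hinge along the gate to the free edge, -x out of the front when shut. The gate is a mesh frame 14 mm thick, 172 mm wide, from 30 to 235 mm above the bench; its catches stand up to 64 mm above its top rail.
- pawl (a joint): First catch, the safety pawl: rad, 0 down behind the bolt's tail (the bolt cannot be drawn), 0.6 squeezed right over with its nose lifted clear. A stiff pivot without spring: it takes about 3 N at the tab and stays where it is left; the bolt is free of it beyond 0.45 rad.
- pawl_tab (a point): Finger tab of the pawl, a point 50 mm above the top rail, 72 mm from the hinge along the gate: upright steel plate 5 mm thick along the gate, 24 mm wide across it, its top 60 mm above the rail. It pivots 10 mm above the rail; its top and this point go towards the hinge, to the fixed tab (this point by 23 mm at 0.6 rad). Axes as the gate's when the pawl is down.
- pawl_fixed_tab (a point): Fixed tab that the pawl is squeezed against, a point 50 mm above the top rail, 36 mm from the hinge; a plate of the same size, its top 64 mm above the rail. From above the two tabs measure 41 mm over their outer faces before the squeeze, and some 25 mm after it.
- bolt (a joint): Second catch, the spring bolt lying along the top rail: m, 0 shot into the keeper, 0.012 fully drawn towards the hinge; the gate is free beyond 0.009. A spring (3 N shot, 6 N drawn) shoots it out again when its tabs are let go.
- bolt_tab (a point): Finger tab of the bolt, a point 50 mm above the top rail, 158 mm from the hinge along the gate: upright steel plate 5 mm thick along the gate, 24 mm wide across it, its top 62 mm above the rail. It slides with the bolt towards the hinge, to its fixed tab. Axes as the gate's.
- bolt_fixed_tab (a point): Fixed tab that the bolt's tab is squeezed against, a point 50 mm above the top rail, 127 mm from the hinge; a plate of the same size, its top 64 mm above the rail. The two tabs measure 36 mm over their outer faces before the squeeze, 24 mm after. The gate can be swung and held by this pinch, the gripper turning with it; use a grip of 25 N or more.
- stud_bolt: Bystander: bright M12 hex bolt standing on its head beside the cage, 19 mm wide, 57 mm tall. Origin: centre of its underside.
- hex_nut: Bystander: bright M12 nut lying flat by the bolt, 19x22x10 mm. Origin: centre of its underside.
- tape_measure_b: Bystander: pocket tape measure, 43x86x66 mm, standing on the raised board beyond the carrier. Origin: centre of its underside.
- tape_roll_b: Bystander: roll of black tape lying flat, 62 mm across, 19 mm high, near the left front corner of the bench. Origin: centre of its underside.
- ground_clamp: Bystander: welding ground clamp, 157 mm long, lying on the raised board. Origin: centre of its underside.

How it is judged:
On the way, in this order (a step that is already met when the one before it is completed fails the run):
1. the loose can stands released in the empty cell of the carrier (horizontal distance between can_loose and empty_cell below 0.01 m and z of can_loose in the frame of empty_cell between -0.004 and 0.006 m and angle between each of can_loose, can_in_carrier's own z axis and vertical below 0.09 rad and horizontal distance between can_in_carrier and full_cell below 0.01 m and z of can_in_carrier in the frame of full_cell between -0.004 and 0.006 m and contact force between the fingers and can_loose below 0.1 N), for 0.2 s.
2. the safety pawl is squeezed over, with the bolt still shot and the gate shut (value of joint pawl above 0.45 rad and value of joint bolt below 0.003 m and value of joint gate below 0.05 rad), for 0.1 s.
3. the bolt is squeezed back out of its keeper (value of joint bolt above 0.009 m and value of joint pawl above 0.4 rad), for 0.05 s.
4. the gate is swung past its check (value of joint gate above 0.8 rad), for 0.1 s.
At the end, for the whole second after the job is handed in: The gripper still bears on the gate with more than 1 N and holds it still (under 0.1 rad/s) at more than 1.2 rad (69 degrees) open; both cans stand in their cells: upright within 0.09 rad, within 10 mm of the cell's centre and within 6 mm of its floor (value of joint gate above 1.2 rad and velocity of joint gate between -0.1 and 0.1 rad/s and contact force between the fingers and gate above 1 N and horizontal distance between can_loose and empty_cell below 0.01 m and z of can_loose in the frame of empty_cell between -0.004 and 0.006 m and angle between each of can_loose, can_in_carrier's own z axis and vertical below 0.09 rad and horizontal distance between can_in_carrier and full_cell below 0.01 m and z of can_in_carrier in the frame of full_cell between -0.004 and 0.006 m); the arm keeps its last pose, push and grip.
It fails at once if a can is tipped over (angle between any of can_loose, can_in_carrier's own z axis and vertical above 0.6 rad).
It fails at once if the loose can is dropped: it falls faster than 0.5 m/s with no finger on it (linear speed of can_loose above 0.5 m/s and contact force between the fingers and can_loose below 0.05 N).
It fails at once if the carrier is shoved more than 6 cm (distance of carrier from where it was at the start of the episode above 0.06 m).
It fails at once if a tool or small part is disturbed: moved more than 4 cm (distance of any of stud_bolt, hex_nut, tape_measure_b, tape_roll_b, ground_clamp from where it was at the start of the episode above 0.04 m).
It also fails if it takes over 67 s, if anything falls off the work surface, if the arm or the gripper's body presses on something with over 40 N, if the wrist force passes 120 N, or if a joint passes its speed limit or range.

## Working session

There is one attempt and no reset: what is moved stays moved. The work goes in short steps, Python scripts to look and compute and a tool call to move; the robot and the scene stay as the last step left them, time stands still between calls to the robot, and variables do not carry over. Pictures are saved under pics/ and viewed, at most 10 in all, crops included, and the job is handed in when it is done.

Besides the shell and the picture viewer there is one more tool, called as a command line: name --argument value ..., lists and objects as JSON in quotes. arm_command: Moves the arm, as the interface text tells. Its arguments: {"type":"object","properties":{"deltas":{"type":"array"},"gripper":{"type":"number"},"squeeze":{"type":"number"}},"required":["deltas"]}

```bash
mkdir -p pics; ls; cat > h.py <<'E'
import numpy as np, cv2
from plant import monitor, eyes, ticket
def ray(m,u,v):
    x=(u-m["cx"])/m["fx"]; y=(v-m["cy"])/m["fy"]
    rd=np.hypot(x,y); r=rd
    for _ in range(30): r=rd/(1+m["k1"]*r*r)
    s=r/rd if rd>0 else 1
    R=cv2.Rodrigues(np.array(m["rvec"],float))[0]; t=np.array(m["tvec"],float).ravel()
    return -R.T@t, R.T@np.array([x*s,y*s,1.])
def onz(m,u,v,z):
    o,d=ray(m,u,v); return o+d*(z-o[2])/d[2]
def two(m1,p1,m2,p2):
    a,d=ray(m1,*p1); b,e=ray(m2,*p2)
    s=np.linalg.lstsq(np.c_[d,-e],b-a,rcond=None)[0]
    P=a+s[0]*d; Q=b+s[1]*e
    return (P+Q)/2, np.linalg.norm(P-Q)
def proj(m,P):
    R=cv2.Rodrigues(np.array(m["rvec"],float))[0]; c=R@np.array(P,float)+np.array(m["tvec"],float).ravel()
    x,y=c[:2]/c[2]; f=1+m["k1"]*(x*x+y*y)
    return np.array([m["fx"]*x*f+m["cx"],m["fy"]*y*f+m["cy"]])
E
python3 - <<'E'
from h import *
print(monitor.read_state())
for n in("scene","top","wrist"):
    im=eyes.read_camera(n); cv2.imwrite(f"pics/{n}0.png",im)
    m=eyes.camera_model(n); o,d=ray(m,280,210); print(n,m,o,d)
E
```

```text
pics
{'t': 0.0, 'q': array([ 1.04856899e+00,  1.31144332e-01,  1.48925245e+00,  8.95630953e-06,
        1.52298282e+00, -8.54021080e-02]), 'dq': array([-4.22356564e-05, -4.98498475e-04, -1.05443479e-03, -2.19663005e-03,
       -1.51416321e-03, -2.13885189e-04]), 'joint_torque': array([-1.55510956e-03, -5.59833777e+01, -4.91755950e+01,  7.65585992e-02,
        3.58612952e-02, -1.30929734e-04]), 'tool_pos': array([0.25351247, 0.54314175, 0.18631227]), 'orientation': array([-6.80603728e-01, -3.06642521e+00,  2.67372403e-03]), 'force': array([ 0.56434327, -1.00114224, -0.23847217]), 'wrist_torque': array([ 0.0340056 ,  0.00842279, -0.08785882]), 'gripper_force': 0.0, 'opening': 0.0928878813555598}
scene {'fx': 473.97125116838356, 'fy': 473.97125116838356, 'cx': 276.84136281604736, 'cy': 205.5249912062802, 'k1': -0.1398481753785652, 'rvec': array([ 1.23973169,  2.17718309, -1.06876476]), 'tvec': array([ 0.34574011, -0.14406812,  1.81792887])} [1.4672206  0.50429942 1.01887341] [-0.66447289 -0.40701276 -0.62685721]
top {'fx': 401.4145785693263, 'fy': 401.4145785693263, 'cx': 281.39156863625345, 'cy': 214.32523532900169, 'k1': -0.03570394023991341, 'rvec': array([ 2.13355474, -2.17967767,  0.16256959]), 'tvec': array([-0.04665121,  0.58285661,  1.32628562])} [ 0.39540129 -0.03859946  1.39395107] [ 0.14709264 -0.01175842 -0.98911759]
wrist {'fx': 324.8401105223224, 'fy': 324.8401105223224, 'cx': 276.01120259379996, 'cy': 207.66219334390914, 'k1': -0.009662135376675894, 'rvec': array([-2.4536987 , -1.56303038, -0.20842216]), 'tvec': array([-0.59923529, -0.03048929,  0.39095619])} [0.1868766  0.57439137 0.38472192] [ 0.24970415 -0.10378488 -0.96284947]
```

View pics/scene0.png

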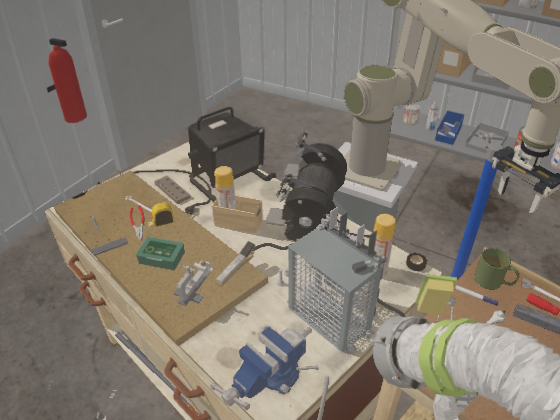

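View pics/top0.png

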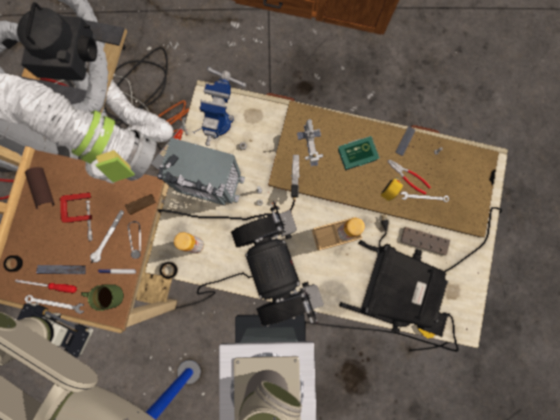

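The scene picture shows the loose can's cap at about (384,225), the carrier can's cap at (224,175), the cage top at (335,250) and the carrier at (238,213). In the top picture the caps are at (184,241) and (355,228), the carrier's empty cell at (328,237) and the cage roof at (200,172), with its catches along its lower edge.

```bash
python3 - <<'E'
from h import *
T=cv2.imread("pics/top0.png");S=cv2.imread("pics/scene0.png")
mt=eyes.camera_model("top");ms=eyes.camera_model("scene")
for n,I in(("top",T),("scene",S)):
    h=cv2.cvtColor(I,cv2.COLOR_BGR2HSV); k=cv2.inRange(h,(10,130,130),(28,255,255))
    nn,l,st,c=cv2.connectedComponentsWithStats(k)
    for i in range(1,nn):
        if st[i,4]>40: print(n,st[i],c[i].round(1), onz(mt if n=="top" else ms,*c[i],0.2).round(3))
def crop(I,x,y,w,h,s): return cv2.resize(I[y:y+h,x:x+w],None,fx=s,fy=s,interpolation=cv2.INTER_CUBIC)
a=crop(T,150,130,100,75,4); b=crop(T,300,200,100,75,4); c=crop(S,280,200,120,90,400/120); d=crop(S,190,155,100,75,4)
cv2.imwrite("pics/c1.png",np.vstack([np.hstack([a,b]),np.hstack([c,d])]))
E
```

```text
top [23 69 14 10 61] [28.2 74.1] [1.028 0.742 0.2  ]
top [173 109  16  13  60] [180.2 114.4] [0.88  0.251 0.2  ]
top [  0 149  35 111 475] [ 16.  201.5] [0.616 0.749 0.2  ]
top [ 96 152  25  10 120] [106.7 156.4] [0.75  0.476 0.2  ]
top [  34  158  129  171 7700] [ 98.9 237.6] [0.501 0.489 0.2  ]
top [388 178  16  19 202] [395.4 187.2] [ 0.636 -0.406  0.2  ]
top [ 68 200  18  16 180] [ 77.7 207.6] [0.593 0.558 0.2  ]
top [  0 204   9  19  72] [  3.5 209.5] [0.592 0.786 0.2  ]
top [347 218  17  18 246] [354.8 226.3] [ 0.519 -0.276  0.2  ]
top [130 224   8  24 138] [134.4 234.2] [0.509 0.383 0.2  ]
top [174 233  22  18 312] [184.4 241.5] [0.484 0.233 0.2  ]
top [ 50 307  28   8  85] [ 62.4 310.5] [0.289 0.59  0.2  ]
top [418 329  17  10  80] [426.2 333.5] [ 0.2   -0.472  0.2  ]
scene [214 171  19  17 227] [223.4 179.8] [ 0.56 -0.25  0.2 ]
scene [151 202  24  25 206] [160.3 210.2] [ 0.767 -0.317  0.2  ]
scene [374 220  22  19 259] [384.3 229.9] [0.534 0.253 0.2  ]
```

View pics/c1.png

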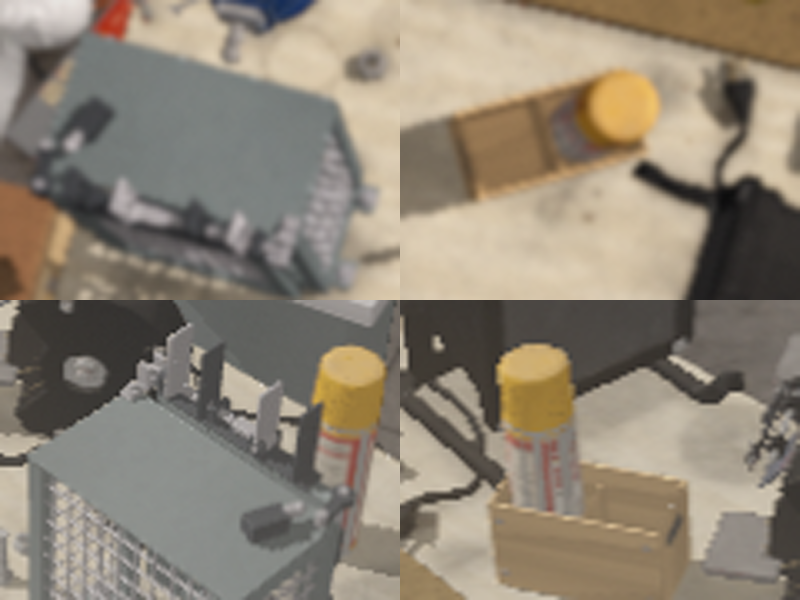

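The crops show the loose can's cap top at scene (386,217). The scene tab tops run from bolt to hinge at (334.6,207.5), (343.6,213.5), (361.6,224.9) and (373.3,231.2). The carrier's empty cell is open at about (326,234) in the top picture.

```bash
python3 - <<'E'
from h import *
mt=eyes.camera_model("top");ms=eyes.camera_model("scene")
print("loose top",onz(mt,183.3,241.7,.2),"scene",onz(ms,385.9,217.4,.2),two(mt,(183.3,241.7),ms,(385.9,217.4)))
print("carr top",onz(mt,355.6,226.4,.204),"scene",onz(ms,190+137/4,155+58/4,.204))
for n,p,z in(("pf",(373.3,231.2),.299),("p",(361.6,224.9),.295),("bf",(343.6,213.5),.299),("b",(334.6,207.5),.297)): print(n,onz(ms,*p,z).round(4))
# carrier rim corners in top crop b (offset 300,200 scale 4), z=.085
for p in((455,115),(475,197),(642,150),(612,72)):
    print("rim",onz(mt,300+(p[0]-400)/4,200+p[1]/4,.085).round(4))
for p in((82,35),(333,98)): print("roof back",onz(mt,150+p[0]/4,130+p[1]/4,.231).round(4))
for p in((313,298),(370,265),(345,300),(285,205),(325,318)): print("lamp/grinder",p,onz(mt,*p,.26).round(3))
print("hose",[onz(mt,160,150,z).round(3) for z in(.1,.4)], [onz(ms,380,350,z).round(3) for z in(.1,.4)])
W=cv2.imread("pics/wrist0.png"); cv2.imwrite("pics/w.png",W)
E
```

```text
loose top [0.48360533 0.23670409 0.2       ] scene [0.48371666 0.23761192 0.2       ] (array([0.48348665, 0.23715884, 0.19961228]), np.float64(0.0007748534925983475))
carr top [ 0.51818566 -0.27772512  0.204     ] scene [ 0.51805386 -0.27661429  0.204     ]
pf [0.664  0.2625 0.299 ]
p [0.6524 0.2287 0.295 ]
bf [0.6396 0.176  0.299 ]
b [0.6271 0.1463 0.297 ]
rim [ 0.5256 -0.1635  0.085 ]
rim [ 0.4582 -0.1776  0.085 ]
rim [ 0.4936 -0.3161  0.085 ]
rim [ 0.5585 -0.2943  0.085 ]
roof back [0.7915 0.2719 0.231 ]
roof back [0.7387 0.0835 0.231 ]
lamp/grinder (313, 298) [ 0.315 -0.138  0.26 ]
lamp/grinder (370, 265) [ 0.402 -0.302  0.26 ]
lamp/grinder (345, 300) [ 0.307 -0.227  0.26 ]
lamp/grinder (285, 205) [ 0.578 -0.067  0.26 ]
lamp/grinder (325, 318) [ 0.26 -0.17  0.26]
hose [array([0.798, 0.341, 0.1  ]), array([0.705, 0.253, 0.4  ])] [array([0.817, 0.367, 0.1  ]), array([1.029, 0.412, 0.4  ])]
```

arm_command --deltas '[[[0, 0, 4, 0, 0, 0], [0, 0, 4, 0, 0, 0], [0, 0, 4, 0, 0, 0], [2, -2.6, 0, 0, 0, -5], [2, -2.6, 0, 0, 0, -5], [2, -2.6, 0, 0, 0, -5], [2, -2.6, 0, 0, 0, -5], [2, -2.6, 0, 0, 0, -5], [2, -2.6, 0, 0, 0, -5], [2, -2.6, 0, 0, 0, -5], [2, -2.6, 0, 0, 0, -5], [2, -2.6, 0, 0, 0, -5]]]' --gripper 1 --squeeze 25

```text
t: 1.15
tool_pos: [0.4344, 0.3082, 0.3071]
orientation: [-1.808, -2.569, 0.001]
force: [0.4, 0.5, 0.3]
opening: 0.0931
gripper_force: 0.0
```

arm_command --deltas '[[[2.5, -3.2, 0, 0, 0, -3], [2.5, -4, 0, 0, 0, -2.8], [0, 0, 0, 0, 0, 0], [0, 0, 0, 0, 0, 0]]]'

```text
t: 1.48
tool_pos: [0.4818, 0.2403, 0.3068]
orientation: [-1.935, -2.474, 0.001]
force: [-0.6, 0.4, -0.3]
opening: 0.0929
gripper_force: 0.0
```

arm_command --deltas '[[[0.2, -0.3, -3, 0, 0, 0], [0, 0, -3.4, 0, 0, 0], [0, 0, -4, 0, 0, 0], [0, 0, -3, 0, 0, 0], [0, 0, -2, 0, 0, 0], [0, 0, -2, 0, 0, 0], [0, 0, -1, 0, 0, 0], [0, 0, 0, 0, 0, 0], [0, 0, 0, 0, 0, 0]]]'

```text
t: 2.23
tool_pos: [0.4824, 0.2401, 0.1236]
orientation: [-1.929, -2.479, 0.001]
force: [0.5, -0.4, 0.2]
opening: 0.0934
gripper_force: 0.0
```

arm_command --deltas '[[[0, 0, 0, 0, 0, 0], [0, 0, 0, 0, 0, 0], [0, 0, 0, 0, 0, 0], [0, 0, 0, 0, 0, 0], [0, 0, 0, 0, 0, 0], [0, 0, 0, 0, 0, 0], [0, 0, 0, 0, 0, 0], [0, 0, 0, 0, 0, 0]]]' --gripper -1 --squeeze 25

```text
t: 2.9
tool_pos: [0.4834, 0.2395, 0.1238]
orientation: [1.93, 2.478, 0.002]
force: [1.3, 0.3, 2.7]
opening: 0.0563
gripper_force: 25.0
```

arm_command --deltas '[[[0, 0, 1, 0, 0, 0], [0, 0, 2, 0, 0, 0], [0, 0, 3, 0, 0, 0], [0, 0, 3, 0, 0, 0], [0, 0, 3, 0, 0, 0], [0, 0, 3, 0, 0, 0], [0, 0, 3, 0, 0, 0], [0, 0, 3, 0, 0, 0], [0, 0, 3, 0, 0, 0], [0, 0, 3, 0, 0, 0], [0, 0, 2.6, 0, 0, 0], [0, 0, 0, 0, 0, 0]]]'

```text
t: 3.9
tool_pos: [0.4835, 0.2396, 0.4257]
orientation: [1.928, 2.475, 0.01]
force: [-0.3, 0.2, -2.6]
opening: 0.0564
gripper_force: 24.9
```

```bash
python3 - <<'E'
from h import *
s=monitor.read_state(); print(s["tool_pos"],s["force"],s["opening"],s["q"])
W=eyes.read_camera("wrist");S=eyes.read_camera("scene")
c=cv2.resize(S[60:270,250:530],(800,600))
cv2.imwrite("pics/lift.png",np.hstack([cv2.resize(W,(440,330)),cv2.resize(S[60:300,280:542],(360,330))]))
E
```

```text
[0.48350191 0.2396128  0.42574836] [-0.32090897  0.18111664 -2.6433969 ] 0.056409917280278846 [ 3.65040707e-01 -8.07411738e-03  1.20027980e+00  5.37482906e-05
  1.94160083e+00  1.17676592e-01]
```

View pics/lift.png

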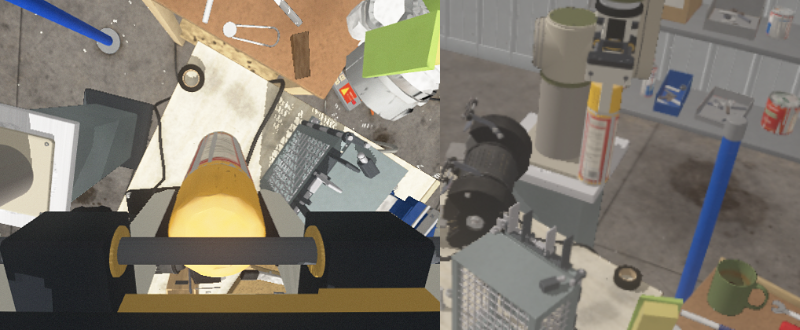

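The can is held: the wrist picture shows the cap between the fingers, and the scene inset shows the can leaning slightly. I'll compare it with the projection of a true vertical.

```bash
python3 - <<'E'
from h import *
ms=eyes.camera_model("scene"); s=monitor.read_state(); p=s["tool_pos"]
I=eyes.read_camera("scene"); T=eyes.read_camera("top"); mt=eyes.camera_model("top")
R=cv2.Rodrigues(s["orientation"])[0]; print("toolz",R[:,2])
b=p[2]-.1236
for x,y in((p[0],p[1]),(.4836,.2372)):
  print([proj(ms,(x,y,b+h)).round(1) for h in(0,.05,.1,.15,.2)])
# can edges per row in scene : print row intensity of saturation/lightness
for h in(.03,.06,.09,.12):
    u,v=proj(ms,(p[0],p[1],b+h)); r=int(round(v)); seg=I[r,int(u)-16:int(u)+17].astype(int)
    print(h,u.round(1),r,int(u)-16,seg.sum(1)//3)
E
```

```text
toolz [ 8.24607719e-04  3.49440703e-04 -9.99999599e-01]
[array([391.3, 188.8]), array([393.8, 172.8]), array([396.4, 156. ]), array([399.1, 138.3]), array([402. , 119.8])]
[array([390.4, 188.7]), array([392.9, 172.7]), array([395.5, 155.9]), array([398.2, 138.2]), array([401. , 119.6])]
0.03 392.8 179 376 [164 162 157 157 158 164 154 144 171 173 163 169 160 157 155 147 143 142
 144 145 122  93  82 111 124 124 115 132 132 134 134 133 131]
0.06 394.3 170 378 [101 101 100 100 141 151 148 161 168 173 167 161 158 151 142 137 135 135
 137 132 104  86  93 126 125 115 128 127 133 134 134 134 134]
0.09 395.9 159 379 [101 100 100 100 112 155 153 151 161 161 160 156 155 149 138 135 132 135
 136 146 131  98  86 100 125 121 114 126 135 157 156 128 117]
0.12 397.5 149 381 [100 100  99  98 148 139 154 155 158 158 156 153 151 147 139 133 133 130
 130 130 109  89  92 114 123 117 115 125 118 115 115 112 112]
```

arm_command --deltas '[[[0.1, -2, 0, 0, 0, 0], [0.1, -3, 0, 0, 0, 0], [0.2, -4, 0, 0, 0, 0], [0.2, -4, 0, 0, 0, 0], [0.2, -4, 0, 0, 0, 0], [0.2, -4, 0, 0, 0, 0], [0.2, -4, 0, 0, 0, 0], [0.2, -4, 0, 0, 0, 0], [0.2, -4, 0, 0, 0, 0], [0.1, -4, 0, 0, 0, 0], [0, -4, 0, 0, 0, 0], [0, -2, 0, 0, 0, 0]]]'

```text
t: 5.1
tool_pos: [0.4984, -0.1946, 0.4158]
orientation: [-1.931, -2.472, 0.004]
force: [0.4, 0.1, -4.5]
opening: 0.0563
gripper_force: 25.0
```

arm_command --deltas '[[[0, -1.4, 0, 0, 0, 0], [0, 0, 0, 0, 0, 0], [0, 0, 0, 0, 0, 0]]]'

```text
t: 5.35
tool_pos: [0.4995, -0.2044, 0.4176]
orientation: [-1.929, -2.475, 0.0]
force: [0.7, 0.3, -3.5]
opening: 0.0562
gripper_force: 25.0
```

```bash
python3 - <<'E'
from h import *
s=monitor.read_state(); print(s["tool_pos"],s["orientation"],s["force"],s["opening"])
m=eyes.camera_model("wrist"); print(m["rvec"],m["tvec"])
W=eyes.read_camera("wrist");S=eyes.read_camera("scene"); cv2.imwrite("pics/w1.png",W); cv2.imwrite("pics/s1.png",S)
cv2.imwrite("pics/v1.png",np.hstack([cv2.resize(W,(440,330)),cv2.resize(S[90:255,170:350],(360,330),interpolation=cv2.INTER_CUBIC)]))
E
```

```text
[ 0.49950536 -0.20437724  0.41764317] [-1.92949898e+00 -2.47523881e+00  6.86283805e-05] [ 0.68046489  0.28253505 -3.53029653] 0.05620342987562122
[-2.85718724 -0.3548079  -0.04375213] [-0.43294348 -0.39980346  0.53111882]
```

View pics/v1.png

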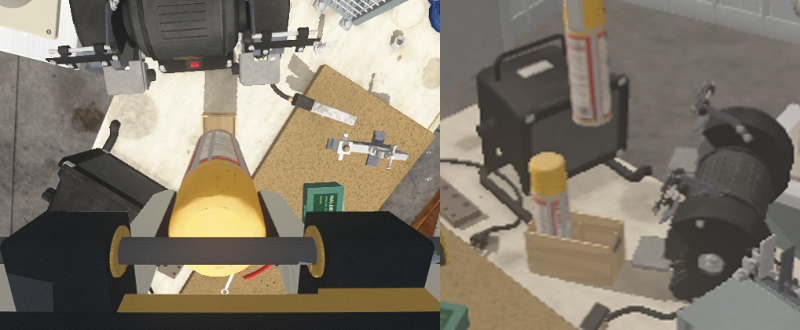

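The wrist picture shows the held can hiding the carrier, with only a bit of the left wall visible at about (215,120) in the inset. The scene inset shows the can above the carrier, so I'll cross-check the carrier's rim corners from the scene camera.

```bash
python3 - <<'E'
from h import *
ms=eyes.camera_model("scene");mt=eyes.camera_model("top");mw=eyes.camera_model("wrist")
for p in((488,500),(665,538),(690,483)): print(onz(ms,190+(p[0]-400)/4,155+(p[1]-300)/4,.085).round(4))
c=np.array([.5095,-.2385]);
# wrist: visible left end wall, rows with wood colour
W=cv2.imread("pics/w1.png"); z=W[130:190,235:325]; cv2.imwrite("pics/z.png",np.hstack([cv2.resize(z,(450,300),interpolation=cv2.INTER_CUBIC),cv2.resize(cv2.imread("pics/top0.png")[212:257,305:372],(350,300),interpolation=cv2.INTER_CUBIC)]))
E
```

```text
[ 0.5642 -0.3042  0.085 ]
[ 0.5334 -0.1547  0.085 ]
[ 0.4646 -0.1754  0.085 ]
```

View pics/z.png

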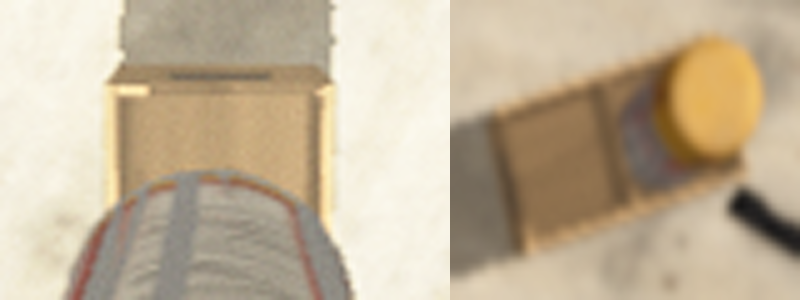

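The wrist crop shows the +y end of the carrier: outer rim corners at zoom (107,90) and (334,90), which are full-image (256.4,148) and (301.8,148). I'll turn these into positions.

```bash
python3 - <<'E'
from h import *
m=eyes.camera_model("wrist"); print("cam",ray(m,276,208))
f=lambda x,y:(235+x/5,130+y/5)
for z in(0.,.085):
  for p in((107,82),(334,82),(118,67),(326,67),(225,67),(225,82),(225,93)): print(z,p,onz(m,*f(*p),z).round(4))
th=np.radians(14.2); X=np.array([np.cos(th),np.sin(th)]);Y=np.array([-X[1],X[0]])
for c in((.509,-.238),(.5095,-.2405)):
  for a,b,z in((.0375,.073,.085),(-.0375,.073,.085),(.0375,.073,0),(-.0375,.073,0)):
    P=np.array(c)+a*X+b*Y; u=proj(m,(*P,z)); print(c,a,b,z,((u-[235,130])*5).round())
s=monitor.read_state();b=s["tool_pos"][2]-.1236
print("TCP",s["tool_pos"],s["orientation"])
E
```

```text
cam (array([ 0.48157402, -0.13263433,  0.61706669]), array([ 0.06402597, -0.25516828, -0.96477506]))
0.0 (107, 82) [ 0.4575 -0.189   0.    ]
0.0 (334, 82) [ 0.5399 -0.168   0.    ]
0.0 (118, 67) [ 0.4602 -0.1826  0.    ]
0.0 (326, 67) [ 0.5355 -0.1634  0.    ]
0.0 (225, 67) [ 0.4989 -0.1727  0.    ]
0.0 (225, 82) [ 0.5003 -0.1781  0.    ]
0.0 (225, 93) [ 0.5013 -0.182   0.    ]
0.085 (107, 82) [ 0.4608 -0.1812  0.085 ]
0.085 (334, 82) [ 0.5319 -0.1631  0.085 ]
0.085 (118, 67) [ 0.4631 -0.1757  0.085 ]
0.085 (326, 67) [ 0.5281 -0.1592  0.085 ]
0.085 (225, 67) [ 0.4966 -0.1672  0.085 ]
0.085 (225, 82) [ 0.4977 -0.1718  0.085 ]
0.085 (225, 93) [ 0.4986 -0.1752  0.085 ]
(0.509, -0.238) 0.0375 0.073 0.085 [325.  63.]
(0.509, -0.238) -0.0375 0.073 0.085 [92. 63.]
(0.509, -0.238) 0.0375 0.073 0 [309.  47.]
(0.509, -0.238) -0.0375 0.073 0 [108.  47.]
(0.5095, -0.2405) 0.0375 0.073 0.085 [324.  71.]
(0.5095, -0.2405) -0.0375 0.073 0.085 [92. 71.]
(0.5095, -0.2405) 0.0375 0.073 0 [308.  54.]
(0.5095, -0.2405) -0.0375 0.073 0 [107.  54.]
TCP [ 0.49991467 -0.20330188  0.4187882 ] [-1.92806218e+00 -2.47875706e+00 -5.02568129e-04]
```

```bash
python3 - <<'E'
from h import *
m=eyes.camera_model("wrist"); p=monitor.read_state()["tool_pos"]
f=lambda P:((proj(m,P)-[235,130])*5).round()
a=np.linspace(0,2*np.pi,73)
for o in((0,0),(0,-.0023)):
  for z in(p[2]-.1236,):
    c=np.array([f((p[0]+o[0]+.0295*np.cos(t),p[1]+o[1]+.0295*np.sin(t),z)) for t in a])
    print(o,"topmost",c[c[:,1].argmin()],"left",c[c[:,0].argmin()],"right",c[c[:,0].argmax()])
W=cv2.imread("pics/w1.png"); I=W.astype(int).sum(2)//3
# can edge rows
for r in(164,168,172,176,180,188): print(r,[(int(x)) for x in I[r,243:320]])
E
```

```text
(0, 0) topmost [219. 175.] left [ 63. 309.] right [353. 330.]
(0, -0.0023) topmost [216. 186.] left [ 60. 320.] right [350. 341.]
164 [235, 237, 238, 238, 237, 233, 229, 228, 229, 230, 231, 228, 221, 215, 218, 179, 129, 134, 142, 141, 144, 157, 158, 159, 163, 159, 155, 152, 149, 150, 144, 141, 140, 134, 136, 144, 148, 147, 148, 145, 154, 160, 166, 165, 164, 163, 165, 164, 171, 172, 171, 168, 168, 151, 126, 125, 201, 223, 219, 232, 241, 238, 238, 238, 234, 236, 238, 238, 240, 239, 241, 241, 242, 242, 243, 242, 240]
168 [236, 238, 238, 235, 233, 230, 229, 228, 225, 224, 225, 225, 217, 212, 221, 185, 127, 134, 144, 146, 143, 130, 123, 137, 148, 151, 148, 142, 142, 143, 137, 150, 168, 172, 168, 162, 154, 146, 151, 157, 159, 161, 149, 143, 127, 112, 123, 127, 147, 158, 164, 175, 163, 144, 129, 125, 188, 221, 215, 225, 238, 238, 237, 237, 238, 238, 242, 243, 243, 242, 241, 240, 239, 238, 239, 239, 241]
172 [225, 223, 219, 214, 214, 213, 216, 219, 221, 222, 224, 228, 208, 160, 140, 135, 131, 131, 139, 143, 147, 164, 164, 166, 165, 158, 146, 138, 139, 139, 134, 143, 161, 159, 164, 161, 160, 
[... 669 characters left out ...]
 140, 137, 144, 154, 161, 165, 165, 169, 161, 150, 137, 134, 138, 137, 140, 145, 159, 156, 154, 151, 151, 153, 149, 143, 150, 153, 154, 158, 155, 153, 151, 155, 151, 142, 138, 144, 140, 124, 131, 138, 140, 134, 132, 127, 137, 219, 243, 240, 242, 241, 241, 241, 242, 241, 240, 239, 240, 238, 237, 238, 239, 240]
188 [230, 231, 226, 227, 207, 156, 131, 103, 105, 132, 141, 142, 137, 132, 138, 156, 171, 171, 171, 170, 164, 164, 149, 136, 140, 135, 139, 138, 135, 142, 149, 152, 150, 144, 148, 150, 148, 147, 150, 145, 144, 144, 147, 139, 135, 137, 138, 143, 138, 150, 153, 156, 159, 152, 132, 119, 128, 139, 133, 138, 138, 124, 168, 230, 240, 239, 240, 240, 239, 237, 237, 238, 238, 239, 241, 239, 239]
```

arm_command --deltas '[[[0.5, -0.4, -2, 0, 0, 0], [0, 0, -3, 0, 0, 0], [0, 0, -3, 0, 0, 0], [0, 0, -3, 0, 0, 0], [0, 0, -3, 0, 0, 0], [0, 0, -2.5, 0, 0, 0], [0, 0, -1.5, 0, 0, 0], [0, 0, -0.5, 0, 0, 0], [0, 0, 0, 0, 0, 0], [0, 0, 0, 0, 0, 0], [0, 0, 0, 0, 0, 0]]]'

```text
t: 6.37
tool_pos: [0.506, -0.2086, 0.2365]
orientation: [1.928, 2.477, 0.001]
force: [-0.2, 0.4, -3.5]
opening: 0.0564
gripper_force: 25.0
```

```bash
python3 - <<'E'
from h import *
m=eyes.camera_model("wrist"); p=monitor.read_state()["tool_pos"]
print(p)
W=eyes.read_camera("wrist");S=eyes.read_camera("scene");cv2.imwrite("pics/w2.png",W)
a=np.linspace(0,2*np.pi,73)
c=np.array([proj(m,(p[0]+.0295*np.cos(t),p[1]+.0295*np.sin(t),p[2]-.1236)) for t in a]);print(c[c[:,1].argmin()])
u,v=proj(m,(.505,-.18,.1)); print(u,v); x0,y0=int(u)-45,int(v)-30; print("off",x0,y0)
cv2.imwrite("pics/v2.png",np.hstack([cv2.resize(W[y0:y0+60,x0:x0+90],(450,300),interpolation=cv2.INTER_CUBIC),cv2.resize(S[150:225,200:287],(350,300),interpolation=cv2.INTER_CUBIC)]))
E
```

```text
[ 0.50595264 -0.20861136  0.23649853]
[275.90858146 164.5780696 ]
282.2007352420751 164.34247698341898
off 237 134
```

View pics/v2.png

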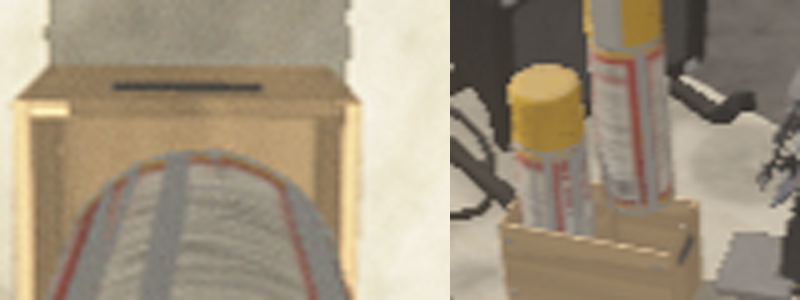

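The wrist crop shows the outer rim corners at zoom (15,100) and (362,100), i.e. full-image (240,154) and (309.4,154). The can's lower edge tops out at zoom (190,150), agreeing with the projection from the TCP.

```bash
python3 - <<'E'
from h import *
m=eyes.camera_model("wrist"); p=monitor.read_state()["tool_pos"]; print(p)
A=onz(m,240,154,.085);B=onz(m,309.4,154,.085); d=B-A; print(A,B,np.linalg.norm(d),np.degrees(np.arctan2(d[1],d[0])))
X=d/np.linalg.norm(d);Y=np.array([-X[1],X[0],0]); c=(A+B)/2-.0375*Y; e=c-p; print("cell",c,"delta XY",e@X,e@Y,"world",e)
E
```

```text
[ 0.50581866 -0.20888915  0.23627727]
[ 0.45927284 -0.18251563  0.085     ] [ 0.53107445 -0.16435537  0.085     ] 0.07406257752782774 14.193747123347048
cell [ 0.5043687 -0.2097907  0.085    ] delta XY -0.0016267583846777912 -0.000518500727506382 world [-0.00144996 -0.00090156 -0.15127727]
```

arm_command --deltas '[[[-0.14, -0.09, 0, 0, 0, 0], [0, 0, -1, 0, 0, 0], [0, 0, -1, 0, 0, 0], [0, 0, -1, 0, 0, 0], [0, 0, -1, 0, 0, 0], [0, 0, -0.5, 0, 0, 0], [0, 0, 0, 0, 0, 0]]]'

```text
t: 7.05
tool_pos: [0.5022, -0.2089, 0.1867]
orientation: [-1.928, -2.475, 0.001]
force: [-0.9, -0.9, -4.4]
opening: 0.056
gripper_force: 25.0
```

arm_command --deltas '[[[0, 0, -1, 0, 0, 0], [0, 0, -1, 0, 0, 0], [0, 0, -1, 0, 0, 0], [0, 0, -1, 0, 0, 0], [0, 0, -1, 0, 0, 0], [0, 0, -0.7, 0, 0, 0], [0, 0, 0, 0, 0, 0], [0, 0, 0, 0, 0, 0]]]'

```text
t: 7.72
tool_pos: [0.5031, -0.2093, 0.1317]
orientation: [-1.93, -2.478, 0.0]
force: [0.6, 0.8, -2.8]
opening: 0.056
gripper_force: 25.0
```

arm_command --deltas '[[[0, 0, -0.2, 0, 0, 0], [0, 0, -0.1, 0, 0, 0], [0, 0, 0, 0, 0, 0], [0, 0, 0, 0, 0, 0]]]'

```text
t: 8.05
tool_pos: [0.5037, -0.2097, 0.1297]
orientation: [1.93, 2.478, 0.0]
force: [0.2, -0.8, -5.0]
opening: 0.0564
gripper_force: 25.0
```

arm_command --deltas '[[[0, 0, -0.1, 0, 0, 0], [0, 0, 0, 0, 0, 0], [0, 0, 0, 0, 0, 0]]]'

```text
t: 8.3
tool_pos: [0.5035, -0.2095, 0.1283]
orientation: [-1.93, -2.479, -0.0]
force: [-0.3, 0.3, -3.4]
opening: 0.0564
gripper_force: 25.0
```

arm_command --deltas '[[[0, 0, -0.15, 0, 0, 0], [0, 0, 0, 0, 0, 0], [0, 0, 0, 0, 0, 0]]]'

```text
t: 8.55
tool_pos: [0.5038, -0.2098, 0.128]
orientation: [1.93, 2.478, -0.0]
force: [-3.9, 0.9, 6.0]
opening: 0.0567
gripper_force: 25.0
```

arm_command --deltas '[[[0, 0, 0, 0, 0, 0], [0, 0, 0, 0, 0, 0], [0, 0, 0, 0, 0, 0], [0, 0, 0, 0, 0, 0], [0, 0, 0, 0, 0, 0], [0, 0, 0, 0, 0, 0], [0, 0, 2, 0, 0, 0], [0, 0, 3, 0, 0, 0], [0, 0, 4, 0, 0, 0], [0, 0, 4, 0, 0, 0], [0, 0, 4, 0, 0, 0], [0, 0, 4, 0, 0, 0]]]' --gripper 1

```text
t: 9.55
tool_pos: [0.5032, -0.2094, 0.3388]
orientation: [1.93, 2.478, 0.0]
force: [0.3, -0.7, 0.2]
opening: 0.0928
gripper_force: 0.0
```

arm_command --deltas '[[[0, 2, 4, 0, 0, 0], [0, 3, 2, 0, 0, 0], [0, 4, 0, 0, 0, 0], [0, 4, 0, 0, 0, 7], [0, 4, 0, 0, 0, 7], [0, 4, 0, 0, 0, 7], [0, 4, 0, 0, 0, 7], [0, 4, 0, 0, 0, 7], [0, 0, 0, 0, 0, 7], [0, 0, 0, 0, 0, 7], [0, 0, 0, 0, 0, 7], [0, 0, 0, 0, 0, 2]]]'

```text
t: 10.55
tool_pos: [0.5034, 0.0797, 0.3941]
orientation: [0.473, 3.106, -0.0]
force: [-0.0, 0.5, -0.4]
opening: 0.0929
gripper_force: 0.0
```

```bash
python3 - <<'E'
from h import *
s=monitor.read_state(); print(s["tool_pos"],s["orientation"],s["q"])
m=eyes.camera_model("wrist"); print("tab px",proj(m,(.645,.2,.29)))
W=eyes.read_camera("wrist");S=eyes.read_camera("scene");T=eyes.read_camera("top")
for n,I in zip(("w3","s3","t3"),(W,S,T)): cv2.imwrite(f"pics/{n}.png",I)
mt=eyes.camera_model("top");ms=eyes.camera_model("scene")
for n,I,mm in(("top",T,mt),("scene",S,ms)):
    h=cv2.cvtColor(I,cv2.COLOR_BGR2HSV); k=cv2.inRange(h,(10,130,130),(28,255,255)); k[:,:200]=0
    nn,l,st,c=cv2.connectedComponentsWithStats(k)
    for i in range(1,nn):
        if st[i,4]>100: print(n,st[i],c[i].round(1), onz(mm,*c[i],.185).round(3))
cv2.imwrite("pics/v3.png",np.vstack([np.hstack([W[:,:],cv2.resize(S[150:255,200:260],(240,420))])]))
E
```

```text
[0.5034435  0.07966107 0.39405536] [ 4.73449349e-01  3.10567930e+00 -6.36498999e-05] [ 5.63491538e-02 -1.00850020e-01  1.34819437e+00 -4.89538527e-05
  1.89422455e+00 -1.21189960e+00]
tab px [426.84377839 291.46438676]
top [388 178  16  19 197] [395.6 187.1] [ 0.64  -0.411  0.185]
top [347 218  17  18 245] [354.8 226.3] [ 0.52  -0.279  0.185]
top [323 224  18  19 273] [331.9 232.5] [ 0.503 -0.208  0.185]
scene [214 170  19  18 228] [223.4 179.7] [ 0.543 -0.264  0.185]
scene [237 174  18  18 218] [245.8 183.7] [ 0.526 -0.192  0.185]
```

View pics/v3.png

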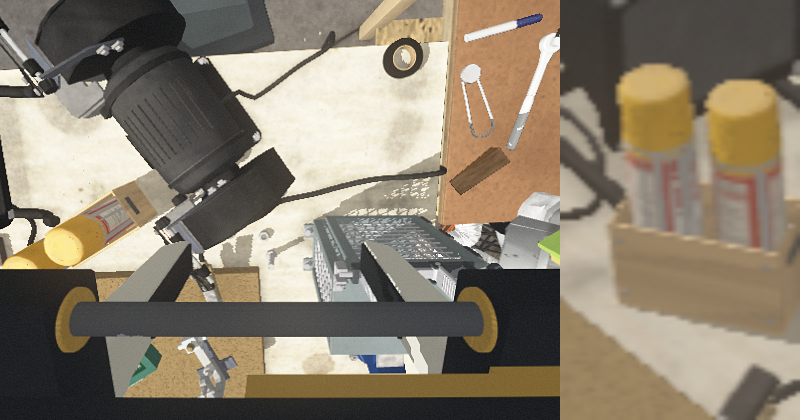

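The wrist picture shows the cage at the lower right, with its tabs hidden by a finger at about (400,280). The scene inset shows both cans standing upright in the carrier, caps at (655,80) and (742,100). I'll move over the cage to see the tabs.

arm_command --deltas '[[[2.8, 1.7, 0.6, 0, 0, 0], [2.8, 1.7, 0.6, 0, 0, 0], [2.8, 1.7, 0.6, 0, 0, 0], [2.8, 1.7, 0.6, 0, 0, 0], [2.8, 1.7, 0.6, 0, 0, 0], [2.8, 1.7, 0.5, 0, 0, 0], [2.8, 1.7, 0.5, 0, 0, 0], [0, 0, 0, 0, 0, 0], [0, 0, 0, 0, 0, 0]]]'

```text
t: 11.45
tool_pos: [0.6956, 0.1951, 0.4286]
orientation: [-0.488, -3.098, 0.003]
force: [-1.1, -0.2, -0.5]
opening: 0.0931
gripper_force: 0.0
```

```bash
python3 - <<'E'
from h import *
s=monitor.read_state(); print(s["tool_pos"],s["orientation"],s["q"])
m=eyes.camera_model("wrist"); print("tab px",proj(m,(.645,.2,.29)))
W=eyes.read_camera("wrist");cv2.imwrite("pics/w4.png",W)
cv2.imwrite("pics/v4.png",cv2.resize(W[100:310,150:430],(800,600),interpolation=cv2.INTER_CUBIC))
E
```

```text
[0.69560419 0.19506397 0.42863487] [-0.48767515 -3.0979094   0.00330174] [ 2.02488110e-01  6.03925830e-01  4.58667625e-01 -3.47423114e-05
  2.08491769e+00 -1.05604649e+00]
tab px [265.76446883 144.0329073 ]
```

View pics/v4.png

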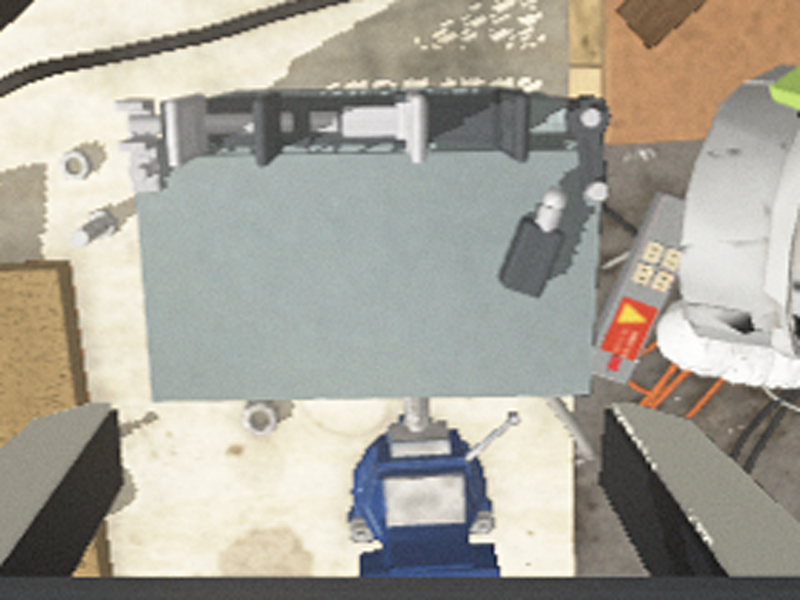

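The wrist crop shows four tab tops, at zoom x of about 172 (bolt tab), 259 (bolt fixed), 420 (pawl tab) and 521 (pawl fixed). All have row centre about 128, and the gate is parallel to the image rows.

```bash
python3 - <<'E'
from h import *
m=eyes.camera_model("wrist"); k=280/800
P={}
for n,x,y,z in(("b",172,130,.297),("bf",259,129,.299),("p",420,127.5,.295),("pf",521,125.5,.299)):
    P[n]=onz(m,150+x*k,100+y*k,z); print(n,P[n].round(4))
a=np.array(list(P.values()))[:,:2]; l=np.array([.158,.127,.072,.036])
# fit: point = H + l*d
A=np.c_[np.ones(4),l]; c,r,_,_=np.linalg.lstsq(A,a,rcond=None); H,d=c; print("H",H,"d",d,np.linalg.norm(d)); print((A@c-a)*1000)
print("gate yaw y",np.degrees(np.arctan2(-d[1],-d[0])))
u=d/np.linalg.norm(d)
mid=a.mean(0); lm=l.mean()
for n,q in(("pawl",.046),("bolt",.1365)): print(n,mid+(q-lm)*u)
e=lambda x,y:onz(m,150+x*k,100+y*k,.231)
f=e(590,397)-e(155,402); print("roof back yaw",np.degrees(np.arctan2(f[1],f[0])),np.linalg.norm(f),"post/roof left edge",e(590,397))
s=monitor.read_state(); R=cv2.Rodrigues(s["orientation"])[0]; print(s["tool_pos"],np.degrees(np.arctan2(R[1,1],R[0,1])))
E
```

```text
b [0.6282 0.1459 0.297 ]
bf [0.6372 0.1755 0.299 ]
p [0.6544 0.2296 0.295 ]
pf [0.6643 0.2633 0.299 ]
H [0.67537146 0.29847051] d [-0.29870005 -0.96606898] 1.0111928597358508
[[ 0.00789222 -0.02903341]
 [ 0.21286333  0.29302899]
 [-0.56481705 -0.64232118]
 [ 0.3440615   0.3783256 ]]
gate yaw y 72.81885044359821
pawl [0.6614585  0.25347261]
bolt [0.63472537 0.16701112]
roof back yaw 72.83600206920725 0.19897768381720166 post/roof left edge [0.79988146 0.27062325 0.231     ]
[0.69452284 0.19446196 0.43122926] 72.10219713607589
```

arm_command --deltas '[[[-1.1, 2, 0, 0, 0, 0.7], [-1.1, 2, 0, 0, 0, 0], [-1.1, 1.9, 0, 0, 0, 0], [0, 0, -3, 0, 0, 0], [0, 0, -3, 0, 0, 0], [0, 0, -2, 0, 0, 0], [0, 0, -1, 0, 0, 0], [0, 0, 0, 0, 0, 0], [0, 0, 0, 0, 0, 0]]]' --gripper 0.45 --squeeze 10

```text
t: 12.25
tool_pos: [0.6598, 0.2526, 0.3456]
orientation: [0.469, 3.105, 0.001]
force: [0.6, -1.2, 0.9]
opening: 0.0673
gripper_force: 0.0
```

arm_command --deltas '[[[0.15, 0.1, -1, 0, 0, 0], [0, 0, -1.5, 0, 0, 0], [0, 0, -1.5, 0, 0, 0], [0, 0, -1.5, 0, 0, 0], [0, 0, -1, 0, 0, 0], [0, 0, -0.9, 0, 0, 0], [0, 0, 0, 0, 0, 0], [0, 0, 0, 0, 0, 0]]]'

```text
t: 12.92
tool_pos: [0.6626, 0.2544, 0.2699]
orientation: [0.468, 3.106, 0.0]
force: [0.2, -0.0, 0.2]
opening: 0.0672
gripper_force: 0.0
```

arm_command --deltas '[[[0, 0, 0, 0, 0, 0], [0, 0, 0, 0, 0, 0], [0, 0, 0, 0, 0, 0], [0, 0, 0, 0, 0, 0], [0, 0, 0, 0, 0, 0], [0, 0, 0, 0, 0, 0], [0, 0, 0, 0, 0, 0], [0, 0, 0, 0, 0, 0]]]' --gripper -1 --squeeze 20

```text
t: 13.58
tool_pos: [0.6626, 0.2545, 0.2696]
orientation: [-0.468, -3.107, 0.0]
force: [1.0, -0.5, 0.9]
opening: 0.0186
gripper_force: 0.0
```

arm_command --deltas '[[[0, 0, 0, 0, 0, 0], [0, 0, 0, 0, 0, 0], [0, 0, 0, 0, 0, 0], [0, 0, 0, 0, 0, 0]]]'

```text
t: 13.92
tool_pos: [0.6625, 0.2545, 0.2696]
orientation: [-0.468, -3.106, 0.0]
force: [-0.2, 0.2, -0.1]
opening: 0.0009
gripper_force: 0.0
```

```bash
python3 - <<'E'
from h import *
s=monitor.read_state(); print(s["opening"],s["gripper_force"],s["force"])
W=eyes.read_camera("wrist");S=eyes.read_camera("scene")
cv2.imwrite("pics/w5.png",W);cv2.imwrite("pics/s5.png",S)
cv2.imwrite("pics/v5.png",np.hstack([cv2.resize(W,(400,300)),cv2.resize(S[185:260,310:410],(400,300),interpolation=cv2.INTER_CUBIC)]))
E
```

```text
0.0008904488146548476 0.0 [-0.17024389  0.19677892 -0.13012517]
```

View pics/v5.png

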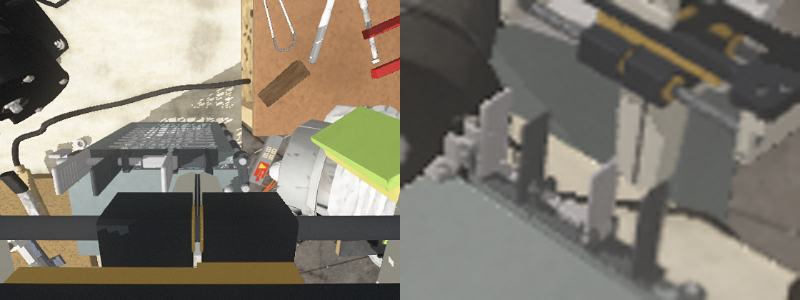

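The closed fingers hold nothing. The fingertip in the scene inset is at about (640,190), i.e. full-image (370,232), and the tabs stand beside it; I'll check where it is relative to the tabs.

```bash
python3 - <<'E'
from h import *
ms=eyes.camera_model("scene");mw=eyes.camera_model("wrist");p=monitor.read_state()["tool_pos"]
print("tip scene",proj(ms,p),"tabs at z50",[ (n,proj(ms,(*q,.285)).round(1),proj(mw,(*q,.297)).round(1)) for n,q in(("p",(.6541,.2296)),("pf",(.6643,.2633)))])
print("tip wrist",proj(mw,p))
I=cv2.imread("pics/s5.png"); cv2.imwrite("pics/s5z.png",cv2.resize(I[205:250,340:400],(800,600),interpolation=cv2.INTER_CUBIC))
E
```

```text
tip scene [368.95312365 239.14497791] tabs at z50 [('p', array([361.2, 228.7]), array([229.7, 252.3])), ('pf', array([372.9, 235.9]), array([291.9, 252.1]))]
tip wrist [276.06704905 236.71952491]
```

View pics/s5z.png

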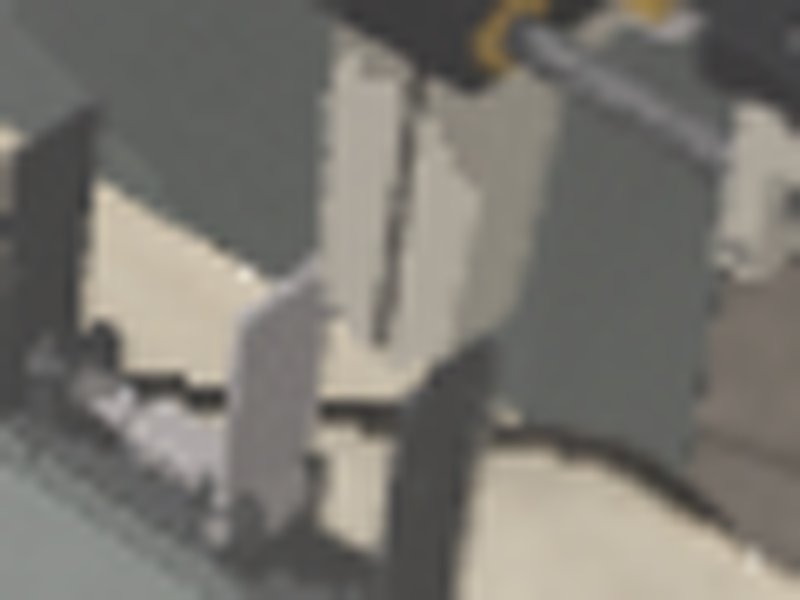

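```bash
python3 - <<'E'
from h import *
ms=eyes.camera_model("scene");mw=eyes.camera_model("wrist");p=monitor.read_state()["tool_pos"]
for dz in(0,.01,.02,.03,.04): q=p+[0,0,dz]; print(dz,proj(mw,q).round(1),proj(ms,q).round(1))
W=cv2.imread("pics/w5.png");S=cv2.imread("pics/s5.png")
for c in(268,272,276,280,284): print("w",c,[W[r,c].tolist() for r in range(228,262,3)])
for c in(366,367,368,369,370): print("s",c,[S[r,c].tolist() for r in range(222,242,2)])
E
```

```text
0 [276.1 236.7] [369.  239.1]
0.01 [276.1 242.4] [369.4 236. ]
0.02 [276.1 248.6] [369.9 232.8]
0.03 [276.1 255.5] [370.3 229.5]
0.04 [276.1 263.1] [370.8 226.2]
w 268 [[105, 101, 96], [105, 99, 95], [127, 125, 119], [119, 122, 114], [155, 158, 150], [134, 144, 147], [134, 145, 145], [131, 144, 146], [131, 142, 145], [132, 143, 142], [131, 144, 146], [133, 143, 146]]
w 272 [[105, 103, 99], [99, 96, 92], [133, 131, 127], [123, 122, 114], [155, 161, 152], [124, 136, 135], [128, 136, 140], [119, 128, 130], [110, 118, 122], [115, 122, 125], [109, 119, 123], [106, 114, 117]]
w 276 [[103, 101, 98], [102, 97, 96], [124, 121, 113], [124, 126, 115], [166, 169, 157], [123, 126, 116], [97, 100, 95], [94, 97, 92], [101, 100, 97], [103, 104, 100], [98, 97, 90], [99, 100, 94]]
w 280 [[105, 102, 97], [101, 95, 93], [114, 115, 107], [123, 127, 117], [159, 164, 156], [144, 152, 152], [126, 134, 137], [122, 132, 136], [111, 119, 124], [111, 118, 121], [114, 123, 123], [103, 112, 112]]
w 284 [[101, 97, 95], [103, 98, 95], [92, 92, 85], [124, 127, 120], [158, 166, 155], [131, 143, 146], [131, 144, 142],
[... 244 characters left out ...]
168, 186, 195]]
s 367 [[157, 167, 173], [155, 166, 172], [152, 163, 169], [150, 160, 167], [151, 161, 169], [170, 188, 198], [158, 177, 187], [60, 64, 66], [155, 172, 182], [166, 182, 192]]
s 368 [[148, 158, 165], [142, 152, 158], [119, 127, 132], [100, 106, 111], [99, 107, 112], [169, 186, 196], [161, 179, 189], [62, 65, 68], [147, 163, 172], [156, 171, 179]]
s 369 [[88, 94, 98], [98, 105, 110], [101, 108, 113], [120, 128, 133], [139, 150, 156], [160, 174, 182], [156, 173, 183], [67, 70, 73], [114, 122, 127], [100, 104, 107]]
s 370 [[135, 146, 151], [155, 167, 173], [155, 166, 173], [156, 167, 173], [155, 167, 173], [160, 174, 182], [127, 136, 142], [78, 79, 80], [75, 77, 77], [74, 76, 77]]
```

arm_command --deltas '[[[0, 0, 2, 0, 0, 0], [0, 0, 0, 0, 0, 0], [0, 0, 0, 0, 0, 0], [0, 0, 0, 0, 0, 0], [0, 0, 0, 0, 0, 0], [0, 0, 0, 0, 0, 0], [0, 0, 0, 0, 0, 0], [0, 0, 0, 0, 0, 0]]]' --gripper 0.45

```text
t: 14.68
tool_pos: [0.6624, 0.2544, 0.2891]
orientation: [-0.468, -3.106, 0.0]
force: [0.1, -0.2, 0.5]
opening: 0.0492
gripper_force: 0.0
```

arm_command --deltas '[[[-0.1, -0.1, -1, 0, 0, 0], [0, 0, -1, 0, 0, 0], [0, 0, -0.8, 0, 0, 0], [0, 0, -0.5, 0, 0, 0], [0, 0, -0.5, 0, 0, 0], [0, 0, 0, 0, 0, 0], [0, 0, 0, 0, 0, 0]]]'

```text
t: 15.27
tool_pos: [0.6614, 0.2534, 0.2513]
orientation: [-0.468, -3.106, 0.0]
force: [-0.2, 0.3, -0.2]
opening: 0.0673
gripper_force: 0.0
```

arm_command --deltas '[[[0, 0, -0.5, 0, 0, 0], [0, 0, -0.3, 0, 0, 0], [0, 0, 0, 0, 0, 0], [0, 0, 0, 0, 0, 0]]]'

```text
t: 15.6
tool_pos: [0.6614, 0.2535, 0.2434]
orientation: [-0.468, -3.106, 0.0]
force: [0.4, 0.7, 0.1]
opening: 0.0677
gripper_force: 0.0
```

arm_command --deltas '[[[0, 0, 0, 0, 0, 0], [0, 0, 0, 0, 0, 0], [0, 0, 0, 0, 0, 0], [0, 0, 0, 0, 0, 0], [0, 0, 0, 0, 0, 0]]]' --gripper -1 --squeeze 20

```text
t: 16.02
tool_pos: [0.6615, 0.253, 0.2437]
orientation: [-0.468, -3.106, 0.001]
force: [-0.3, -3.2, -0.6]
opening: 0.0388
gripper_force: 1.4
```

arm_command --deltas '[[[0, 0, 0, 0, 0, 0], [0, 0, 0, 0, 0, 0], [0, 0, 0, 0, 0, 0], [0, 0, 0, 0, 0, 0]]]'

```text
t: 16.35
tool_pos: [0.6624, 0.2564, 0.2432]
orientation: [0.465, 3.105, 0.007]
force: [7.7, 9.3, -6.5]
opening: 0.0202
gripper_force: 18.7
```

arm_command --deltas '[[[0, 0, 0, 0, 0, 0], [0, 0, 0, 0, 0, 0], [0, 0, 0, 0, 0, 0]]]'

```text
t: 16.6
tool_pos: [0.6624, 0.2564, 0.2432]
orientation: [0.464, 3.105, 0.006]
force: [6.8, 8.7, -5.0]
opening: 0.0207
gripper_force: 18.6
```

arm_command --deltas '[[[0, 0, 0, 0, 0, 0], [0, 0, 0, 0, 0, 0], [0, 0, 0, 0, 0, 0], [0, 0, 0, 0, 0, 0], [0, 0, 0, 0, 0, 0], [0, 0, 0, 0, 0, 0], [0, 0, 0, 0, 0, 0], [0, 0, 1, 0, 0, 0], [0, 0, 2, 0, 0, 0], [0, 0, 3, 0, 0, 0], [0, 0, 2, 0, 0, 0], [0, 0, 0, 0, 0, 0]]]' --gripper 0.45

```text
t: 17.6
tool_pos: [0.6632, 0.254, 0.3314]
orientation: [0.467, 3.098, 0.006]
force: [0.5, -0.5, 1.5]
opening: 0.0674
gripper_force: 0.0
```

arm_command --deltas '[[[1, -1.5, 3, 0, 0, 0], [1, -1.5, 3, 0, 0, 0], [1, -1.5, 3, 0, 0, 0], [0.3, -1.5, 2, 0, 0, 0], [0, 0, 0, 0, 0, 0], [0, 0, 0, 0, 0, 0]]]' --gripper 1

```text
t: 18.1
tool_pos: [0.6954, 0.1928, 0.4351]
orientation: [0.47, 3.103, 0.002]
force: [0.3, 0.3, -0.4]
opening: 0.0927
gripper_force: 0.0
```

```bash
python3 - <<'E'
from h import *
s=monitor.read_state(); print(s["tool_pos"],s["force"],s["opening"])
m=eyes.camera_model("wrist");W=eyes.read_camera("wrist");cv2.imwrite("pics/w6.png",W)
# sample along the tab line: intensity profile at tab-top height, vs distance from hinge l
H=np.array([.6754,.2985]); d=np.array([-.2957,-.9553])
mid=np.array([.64600,.20357]); H=mid-.09825*d
g=cv2.cvtColor(W,cv2.COLOR_BGR2GRAY)
for l in range(10,176,3):
    u,v=proj(m,(*(H+l/1000*d),.296)); print(l,int(u),int(v),int(g[int(round(v)),int(round(u))]),end=" | ")
E
```

```text
[0.69543196 0.19276289 0.43512938] [ 0.33257979  0.28505674 -0.36323474] 0.09270837996628224
10 357 142 196 | 13 354 142 175 | 16 352 142 107 | 19 349 142 99 | 22 346 142 181 | 25 343 142 193 | 28 340 142 173 | 31 337 142 99 | 34 334 142 95 | 37 331 142 104 | 40 328 142 112 | 43 325 142 68 | 46 322 142 222 | 49 319 142 219 | 52 316 142 228 | 55 313 142 232 | 58 310 142 229 | 61 308 142 202 | 64 305 142 226 | 67 302 142 227 | 70 299 142 229 | 73 296 142 215 | 76 293 142 194 | 79 290 142 151 | 82 287 142 150 | 85 284 142 151 | 88 281 142 154 | 91 278 142 147 | 94 275 142 231 | 97 272 142 97 | 100 269 142 134 | 103 266 142 214 | 106 263 142 128 | 109 260 142 126 | 112 258 142 77 | 115 255 142 72 | 118 252 142 133 | 121 249 142 70 | 124 246 142 78 | 127 243 142 116 | 130 240 142 221 | 133 237 142 132 | 136 234 142 131 | 139 231 142 136 | 142 228 142 134 | 145 225 142 127 | 148 222 142 124 | 151 219 142 134 | 154 216 142 134 | 157 213 142 199 | 160 210 142 194 | 163 208 142 196 | 166 205 142 211 | 169 202 142 212 | 172 199 142 215 | 175 196 142 239 |
```

The brightness profile shows the pawl tab's top now at about 46 mm from the hinge (72 mm before), so the pawl stays over. Next, the bolt.

arm_command --deltas '[[[-2, -0.9, 0, 0, 0, 0], [-2, -0.9, 0, 0, 0, 0], [-2.1, -0.8, 0, 0, 0, 0], [0, 0, -3, 0, 0, 0], [0, 0, -3, 0, 0, 0], [0, 0, -3, 0, 0, 0], [0, 0, -1, 0, 0, 0], [0, 0, 0, 0, 0, 0], [0, 0, 0, 0, 0, 0]]]' --gripper 0.4

```text
t: 18.9
tool_pos: [0.6327, 0.168, 0.333]
orientation: [-0.466, -3.105, 0.001]
force: [-0.8, 0.6, 0.6]
opening: 0.065
gripper_force: 0.0
```

arm_command --deltas '[[[0.2, -0.1, -1.5, 0, 0, 0], [0, 0, -2, 0, 0, 0], [0, 0, -2, 0, 0, 0], [0, 0, -1.5, 0, 0, 0], [0, 0, -1, 0, 0, 0], [0, 0, -0.9, 0, 0, 0], [0, 0, 0, 0, 0, 0], [0, 0, 0, 0, 0, 0]]]'

```text
t: 19.57
tool_pos: [0.6359, 0.1667, 0.2456]
orientation: [0.468, 3.106, 0.001]
force: [0.4, 0.3, 0.0]
opening: 0.0651
gripper_force: 0.0
```

arm_command --deltas '[[[0, 0, 0, 0, 0, 0], [0, 0, 0, 0, 0, 0], [0, 0, 0, 0, 0, 0], [0, 0, 0, 0, 0, 0], [0, 0, 0, 0, 0, 0], [0, 0, 0, 0, 0, 0], [0, 0, 0, 0, 0, 0], [0, 0, 0, 0, 0, 0], [0, 0, 0, 0, 0, 0]]]' --gripper -1 --squeeze 40

```text
t: 20.32
tool_pos: [0.6362, 0.1674, 0.2454]
orientation: [0.466, 3.105, 0.003]
force: [1.3, 4.6, 5.3]
opening: 0.0235
gripper_force: 40.0
```

```bash
python3 - <<'E'
from h import *
H=np.array([.67505,.29743]); p=monitor.read_state()["tool_pos"][:2]; r=p-H
f=lambda t:H+np.array([[np.cos(t),np.sin(t)],[-np.sin(t),np.cos(t)]])@r
a=np.radians(np.arange(0,91,5))
for i in range(18): print(5*(i+1),((f(a[i+1])-f(a[i]))*100).round(2))
E
```

```text
5 [-1.12  0.39]
10 [-1.08  0.48]
15 [-1.03  0.58]
20 [-0.98  0.66]
25 [-0.92  0.75]
30 [-0.85  0.82]
35 [-0.77  0.9 ]
40 [-0.69  0.96]
45 [-0.61  1.02]
50 [-0.52  1.07]
55 [-0.42  1.11]
60 [-0.32  1.14]
65 [-0.22  1.16]
70 [-0.12  1.18]
75 [-0.02  1.18]
80 [0.09 1.18]
85 [0.19 1.17]
90 [0.29 1.15]
```

arm_command --deltas '[[[-1.12, 0.39, 0, 0, 0, -5], [-1.08, 0.48, 0, 0, 0, -5], [-1.03, 0.58, 0, 0, 0, -5], [0, 0, 0, 0, 0, 0]]]'

```text
t: 20.65
tool_pos: [0.6026, 0.1831, 0.2454]
orientation: [0.875, 3.016, 0.003]
force: [4.9, 4.4, 1.8]
opening: 0.0236
gripper_force: 40.0
```

arm_command --deltas '[[[-0.98, 0.66, 0, 0, 0, -5], [-0.92, 0.75, 0, 0, 0, -5], [-0.85, 0.82, 0, 0, 0, -5], [-0.77, 0.9, 0, 0, 0, -5], [-0.69, 0.96, 0, 0, 0, -5], [0, 0, 0, 0, 0, 0]]]'

```text
t: 21.15
tool_pos: [0.5614, 0.2246, 0.2454]
orientation: [1.506, 2.755, 0.006]
force: [8.3, 3.6, 1.5]
opening: 0.0237
gripper_force: 40.0
```

arm_command --deltas '[[[-0.61, 1.02, 0, 0, 0, -5], [-0.52, 1.07, 0, 0, 0, -5], [-0.42, 1.11, 0, 0, 0, -5], [-0.32, 1.14, 0, 0, 0, -5], [0, 0, 0, 0, 0, 0]]]'

```text
t: 21.57
tool_pos: [0.5435, 0.2676, 0.2454]
orientation: [1.962, 2.451, 0.006]
force: [8.5, -0.3, 1.6]
opening: 0.0234
gripper_force: 40.0
```

arm_command --deltas '[[[-0.22, 1.16, 0, 0, 0, -5], [-0.12, 1.18, 0, 0, 0, -5], [-0.02, 1.18, 0, 0, 0, -5], [0.09, 1.18, 0, 0, 0, -5], [0.19, 1.17, 0, 0, 0, -5], [0, 0, 0, 0, 0, 0], [0, 0, 0, 0, 0, 0], [0, 0, 0, 0, 0, 0], [0, 0, 0, 0, 0, 0]]]'

```text
t: 22.32
tool_pos: [0.5427, 0.3241, 0.2454]
orientation: [2.442, 1.974, 0.004]
force: [5.4, 1.4, 3.4]
opening: 0.0236
gripper_force: 40.2
```

```bash
python3 - <<'E'
from h import *
s=monitor.read_state(); print(s["tool_pos"],s["force"],s["opening"],s["gripper_force"])
mt=eyes.camera_model("top");ms=eyes.camera_model("scene")
for n,mm in(("top",mt),("scene",ms)):
    I=eyes.read_camera(n); cv2.imwrite(f"pics/{n}9.png",I)
    h=cv2.cvtColor(I,cv2.COLOR_BGR2HSV); k=cv2.inRange(h,(10,130,130),(28,255,255)); k[:,:200]=0
    nn,l,st,c=cv2.connectedComponentsWithStats(k)
    for i in range(1,nn):
        if st[i,4]>100: print(n,st[i],c[i].round(1))
# dark/light change of gate tabs' old places in scene vs first picture; new place of the bolt fixed tab
A=cv2.imread("pics/scene0.png");B=cv2.imread("pics/scene9.png")
H=np.array([.67505,.29743]); d0=np.radians(252.8)
for n,l in(("pf",.036),("p",.046)):
  for t in(0,60,75,85,90):
    a=d0-np.radians(t); P=(*(H+l*np.array([np.cos(a),np.sin(a)])),.285); u,v=proj(ms,P).round().astype(int); print(n,t,(u,v),A[v,u],B[v,u])
E
```

```text
[0.54272786 0.32414823 0.24541729] [5.37457391 1.44875677 3.38398328] 0.023631030165035788 40.187278389930725
top [388 178  16  19 197] [395.6 187.1]
top [347 218  17  18 246] [354.9 226.3]
top [323 224  19  19 273] [331.9 232.5]
scene [214 170  19  18 229] [223.3 179.7]
scene [237 174  18  18 218] [245.8 183.7]
pf 0 (np.int64(373), np.int64(236)) [70 72 75] [70 74 77]
pf 60 (np.int64(387), np.int64(234)) [ 58 124 156] [ 97 100  99]
pf 75 (np.int64(391), np.int64(235)) [ 56 121 154] [86 87 88]
pf 85 (np.int64(394), np.int64(236)) [ 96 106 117] [84 85 86]
pf 90 (np.int64(395), np.int64(236)) [103 111 119] [81 81 83]
p 0 (np.int64(369), np.int64(234)) [155 172 182] [162 180 190]
p 60 (np.int64(388), np.int64(231)) [ 57 122 154] [ 98 101  99]
p 75 (np.int64(393), np.int64(232)) [ 59 120 152] [96 96 97]
p 85 (np.int64(396), np.int64(234)) [103 111 118] [92 93 93]
p 90 (np.int64(397), np.int64(234)) [101 109 117] [96 97 98]
```

```bash
python3 - <<'E'
from h import *
A=cv2.imread("pics/scene0.png");B=cv2.imread("pics/scene9.png");C=cv2.imread("pics/s5.png")
for n,(u,v) in dict(b=(334,214),bf=(343,219),p=(361,230),pf=(372,237),pfup=(373,233)).items(): print(n,A[v,u],C[v,u],B[v,u])
for v in(230,232,234,236,238,240): print(v,"A",A[v,364:384].mean(1).astype(int),"\n    B",B[v,364:384].mean(1).astype(int))
E
```

```text
b [116 117 122] [117 118 122] [52 55 56]
bf [69 71 72] [70 70 70] [168 188 199]
p [115 118 122] [116 118 122] [170 189 200]
pf [69 72 75] [71 73 74] [ 87  97 103]
pfup [79 82 83] [73 74 76] [136 150 156]
230 A [144 186 186 166 131 108 100  99  98 120 144 138 119 125 133 123 119 123
 115 116] 
    B [186 187 187 167 132 111 102 100 100 100 100  99  99  99 100 100  99  97
  97  97]
232 A [169 183 184 184 184 184 183 164  95  97  88  74  88 116 127 128 123 121
 119 115] 
    B [182 184 185 185 186 186 183 170 117 106 101 101 100 101 101 100  97  97
  97  97]
234 A [170 171 171 173 175 169 134  92  77  72  75  77  98 126 129 126 125 120
 118 113] 
    B [171 172 173 174 176 177 182 188 188 184 163 134 114 104 101 100  97  97
  97  98]
236 A [ 91  91  87  63  65  69  78  74  73  72  72  76 117 146 134 126 123 120
 114 109] 
    B [ 93  94  89  66  67  69  70  72  73  73  77  82  83 118 137  93  94  93
  94  96]
238 A [169 173 171 168 160 120  76  72  71  70  68  81 118 151 147 128 124 116
 115 117] 
    B [176 174 172 169 166 163 163 163 164 153 107 104 103 101 103 106 107  93
  69  69]
240 A [122 183 182 179 167 102  75  73  73  72  72  96 125 123 123 125 127 123
 116 117] 
    B [185 184 183 180 177 174 173 173 174 175 174 174 172 170 170 171 170 169
 169 170]
```

All four tabs have left their shut positions, so the gate is about 85° open and still pinched at 40 N, and both caps are unmoved in the carrier. I'm handing the job in.

```bash
python3 -c "
from plant import ticket
print(ticket.close_job())"
```

```text
the job is handed in; nothing more can be done
None
```

The can stands released in the carrier's empty cell, the pawl was squeezed over before the bolt, and I handed in with the gate held at about 85° by the bolt pinch (40 N); the hand-in gave no verdict, the stray tools and parts were not re-measured, and I viewed 11 pictures, one over your limit of 10.

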